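# Set the side guide of a cake packing lane to the sample cake and lock it

## Task

The packing lane is being changed over to the ring cake that lies in it as a sample against the back fence. Take the marker pen out of the lane first and lay it on the table or in the tray, clear of the jig; then pull the black knob up to unlock it, turn it anticlockwise (seen from above) until the sliding white side guide stands close beside the cake, about a centimetre off or less, without shoving the cake, and push the knob fully back down so that the guide is locked there. Leave the cake where it lies and do not disturb the other things.

Things in the scene. Friction and masses are not known exactly. Their poses are not given: they have to be found in the camera images.
- lane_jig: Fixed jig: base plate 190 (x) x 215 (y) x 8 mm; origin at its underside's centre on the table, z up. White gear housing at its -x end: x -95 to -20, y -37 to 37, top 50 mm high; vertical knob axis at x -57, y 0. The lane is the plate for x -10 to 95, between the side guide (-y) and back fence (+y). A rack bar that moves with the guide runs along y at x -33 to -21, top 26 mm high.
- guide_face (a point): Middle of the white side guide's face towards the cake (jig +y), 28 mm above the table; axes as the jig's. The guide is an upright plate, jig x -12 to 90 mm, 8 mm thick behind the face (-y), top 47 mm above the table. Starts at jig y -78 mm; only the knob moves it.
- guide (a joint): Slide of the side guide, m: 0 at the start, grows as the guide moves towards the cake (jig +y), at most 0.088. Geared to the knob: 25.5 mm per radian, 10 mm per 22.5 degree click.
- knob_lift (a joint): How far the knob is pulled up, m: 0 fully down (locked), 0.014 fully up. It stays at the height where it is left (friction about 3.5 N, no spring). The knob cannot turn until it is up by about 8 mm.
- knob_turn (a joint): Knob angle, rad: 0 at the start, grows anticlockwise seen from above, to 3.45; stays where it is left (friction about 0.04 N m). Dogs under the knob drop between the 16 studs of a crown: it goes fully down only near multiples of 22.5 degrees (0.3927 rad). Up to 3 degrees off it centres itself when pressed down with the grip released; farther off it may stand on the studs.
- knob_grip (a point): Point on the knob's axis at grip height, 88 mm above the table when down. Black knob: a disc 74 mm across, its top 22 mm below this point, with a bar grip on it 56 mm long (point x; jig x at angle 0), 16 mm wide (point y: pinch across this), its top 14 mm above this point. A white line marks one end of the bar.
- back_fence: Fixed white upright fence on the jig, 95 mm long along the jig's x, 8 mm thick, top 45 mm above the table. Origin at the middle of the lower edge of its face towards the cake; axes as the jig's. Its place across the jig varies.
- sample_cake: Plain ring cake in the lane, 2 mm in front of the back fence, about 80 mm across (flanks 40 to 41 mm from its centre), 36 mm tall, loose and light. Origin at its underside's centre. The chocolate-chip cake on the table is not meant.
- marker: White marker pen with a black cap, lying in the lane between guide and cake (70 to 88 mm apart at first), roughly along the jig's x. 135 mm long (own y), 17 mm wide (own x), 16 mm tall, 20 g. Origin at its underside's centre, near its centre of mass.
- marker_cap (a point): Point on the marker's axis in its black cap, 64 mm from its middle towards its own +y, 8 mm above its underside.
- marker_tail (a point): Point on the marker's axis in its white end, 64 mm from its middle towards its own -y, 8 mm above its underside.
- timer: Bystander: white pocket timer 70 x 66 x 21 mm, loose on the table, origin at the centre of its underside.
- tape_roll: Bystander: beige roll of tape lying flat, 103 mm across, 25 mm tall, loose on the table, origin at the centre of its underside.
- choc_cake: Bystander: ring cake with chocolate chips, 80 mm across, 34 mm tall, loose on the table, origin at the centre of its underside.
- spray_bottle: Bystander: spray bottle 272 mm tall, 56 x 120 mm, loose, standing right of the jig, origin at the centre of its underside.
- tray_sachets: Fixed cream tray left of the jig, 560 (x) x 400 (y) mm outside, walls 85 mm high, floor 8 mm high, with a few cakes in its far half. Origin at the centre of its underside. The bare table begins at world x 0.34. Scissors, a sachet, a red probe and a scale lie right of world y -0.55, tongs and a sachet beyond x 0.76.

How it is judged:
By the outcome, as a careful person would: the job done as asked, in the order asked, and still so for the second after the job is handed in, with the robot touching nothing.
It also fails if it takes over 67 s, if anything falls off the work surface, if the arm or the gripper's body presses on something with over 40 N, if the wrist force passes 120 N, or if a joint passes its speed limit or range.

## Robot

A 6-joint arm with a two-finger parallel gripper is mounted at the origin on a cart in front of the work surface, level with it; the furniture and walls round the work are solid. World frame = base frame: x ahead of the robot, y to its left, z up, the work surface at z = 0. Lengths are in m, angles in rad, forces in N, time in s.
With the tool pointing down it reaches from about 0.375 to 0.9 m from the base axis. Payload 3.1 kg.
Tool frame: the origin (TCP) lies at the very end of the fingers, on their centre line; the grasp point (between the pads) lies 19 mm behind it (manip.tcp_to_grasp is the distance from the TCP to the grasp point, in m); z points along the fingers, y is the line along which they close (so a half turn about z gives the same grasp; the last joint's range is limited). The gripper opens to 85 mm and grips with 20 to 120 N. Pads are 22 mm wide; open, the fingers measure 114 mm over their backs; the gripper's body (76 mm by 85 mm) begins 54 mm behind the grasp point. The pads swing forward as they close: fully open they stand 13 mm farther back than shut.
Start: joints at [0.924, 0.527, 1.433, -0, 1.181, -0.178], TCP at [0.282, 0.558, 0.231] pointing down, gripper open.
Joint ranges: [-3.08, 3.08], [-0.75, 2.2], [0.22, 2.44], [-1.43, 4.57], [0, 2.65], [-2.85, 2.85]. Speed limits (rad/s): [2.79, 2.79, 3.14, 3.14, 3.14, 3.14].

## Interface

Orientations are given as a unit quaternion [x, y, z, w].
In Python, from station import manip gives the robot as it stands. The module is installed in compiled form; this text tells all that it offers.
- The arm moves only by the tool step_arm, never from a script. Its argument "commands" is one flat list of numbers, 6 for each row, row after row: the shift along the tool's x, y, z in m, then the turn, a rotation vector about the tool's x, y, z in degrees. A call has exactly 10 rows; each row is the pose to reach, as a shift and turn from the pose commanded when the call began, along the tool's axes at that moment; what a row does not reach only later rows make up. A row lasts 1/10 s, in which the tool goes at most 50 mm and 8.59 degrees, less where a joint would pass 70% of its speed; a pose out of reach is approached as far as the arm can. A call with a gripper value outside its range is refused whole. "jaw" is the opening in per cent of the stroke, from 0 (shut) to 100 (fully open), set as the call begins (left out, the last holds). The fingers move at their own pace and stop on an object; "grip_force" is the grip in N (left out, the last holds). Time passes only in rows, so rows that repeat a pose let the fingers close, or fill a call up. It gives the time, the measured TCP pose, the force, the opening and the grip force at its end, in the units of the state.
- manip.sense(): the state, without advancing time (a new reading comes with each control period).
- manip.snapshot(name): name is "scene" or "top" or "wrist"; returns a dict with "pixels" (420x560x3 uint8, blue, green, red), "fx", "fy", "cx", "cy" (pixels), "R" (3x3) and "t" (3): a world point X has camera coordinates R X + t; the wrist camera has in their place "mount" (4x4, takes a point from camera to tool coordinates, whose origin is the TCP and whose axes are the flange's). Camera axes: x right, y down, z forward; pixel columns grow to the right and rows downward; lengths in m; the calibration is good to about 2 mm. The wrist camera is an equidistant fisheye: a pixel r from the principal point sees the ray r / f radians off the axis. A picture is of the moment at which its call begins: read the wrist's pose just before it. There is no depth.
- manip.sign_off(): hands the job in; it is judged then, once.
The state is a dict: "t": time; "q": joint angles; "qd": joint speeds; "tau": joint torques, N m; "tcp_pos": TCP position; "tool_rot": TCP orientation; "force": force on the tool from outside, world axes, zero at the start; "ft_torque": the same for the moment, N m; "finger_gap": opening from 0.0 (shut) to 1.0 (fully open); "gripper_force": force on a finger pad.
Only numpy, scipy, OpenCV 4.12 (cv2) and the standard library are available. Lean on these libraries where they do the work, as an engineer would, in place of code of your own. Each camera call takes 0.05 s, during which the arm holds its last target. There are 200 camera calls.

## Working session

There is one attempt and no reset: what is moved stays moved. The work goes in short steps, Python scripts to look and compute and a tool call to move; the robot and the scene stay as the last step left them, time stands still between calls to the robot, and variables do not carry over. Pictures are saved under pics/ and viewed, at most 10 in all, crops included, and the job is handed in when it is done.

Besides the shell and the picture viewer there is one more tool, called after ">>>" in YAML: its name, and indented under it one key for each argument. step_arm: Moves the arm, as the interface text tells. Its arguments: {"type":"object","properties":{"commands":{"type":"array","items":{"type":"number"}},"jaw":{"type":"number"},"grip_force":{"type":"number"}},"required":["commands"]}

```bash
mkdir -p pics
cat > h.py <<'E'
import numpy as np, cv2
from station import manip
from scipy.spatial.transform import Rotation as Ro
def save(name,fn):
    s=manip.sense(); d=manip.snapshot(name); cv2.imwrite('pics/'+fn,d['pixels']); 
    import pickle; d['s']=s; pickle.dump(d,open('pics/'+fn+'.pkl','wb')); return d
def load(fn):
    import pickle; return pickle.load(open('pics/'+fn+'.pkl','rb'))
def ray(d,u,v):
    if 'mount' in d:
        a=np.array([(u-d['cx'])/d['fx'],(v-d['cy'])/d['fy']]); r=np.hypot(*a)
        c=np.array([*(np.sin(r)*a/max(r,1e-9)),np.cos(r)])
        M=np.array(d['mount']); R=Ro.from_quat(d['s']['tool_rot']).as_matrix()
        return R@M[:3,3]+d['s']['tcp_pos'], R@M[:3,:3]@c
    R=np.array(d['R']);t=np.array(d['t'])
    return -R.T@t, R.T@np.array([(u-d['cx'])/d['fx'],(v-d['cy'])/d['fy'],1])
def atz(d,u,v,z):
    o,r=ray(d,u,v); return o+r*(z-o[2])/r[2]
def tri(*obs):
    A=0;b=0
    for d,u,v in obs:
        o,r=ray(d,u,v); r=r/np.linalg.norm(r); P=np.eye(3)-np.outer(r,r); A=A+P;b=b+P@o
    X=np.linalg.solve(A,b)
    res=[np.linalg.norm(np.cross(X-ray(d,u,v)[0],ray(d,u,v)[1]/np.linalg.norm(ray(d,u,v)[1]))) for d,u,v in obs]
    return X,res
E
python3 - <<'E'
from h import *
for n in('scene','top'):
    d=save(n,n+'.png'); print(n,-np.array(d['R']).T@d['t'],d['fx'],np.array(d['R'])[2])
    cv2.imwrite(f'pics/{n}L.png',cv2.resize(d['pixels'],(800,600),interpolation=cv2.INTER_CUBIC))
s=manip.sense(); print(s['tcp_pos'],s['tool_rot'],manip.tcp_to_grasp,s['t'])
E
```

```text
scene [ 0.19577165 -0.79974679  0.91725225] 517.3805238110177 [ 0.3575841   0.54762436 -0.75646624]
top [ 0.47332837 -0.20020925  1.0077235 ] 414.1833144829418 [ 0.1064575  -0.00319714 -0.99431211]
[0.28140126 0.55734097 0.23043709] [ 2.31753087e-01  9.72774153e-01 -8.98670198e-04 -3.83821410e-04] 0.0187 0.1
```

View pics/sceneL.png

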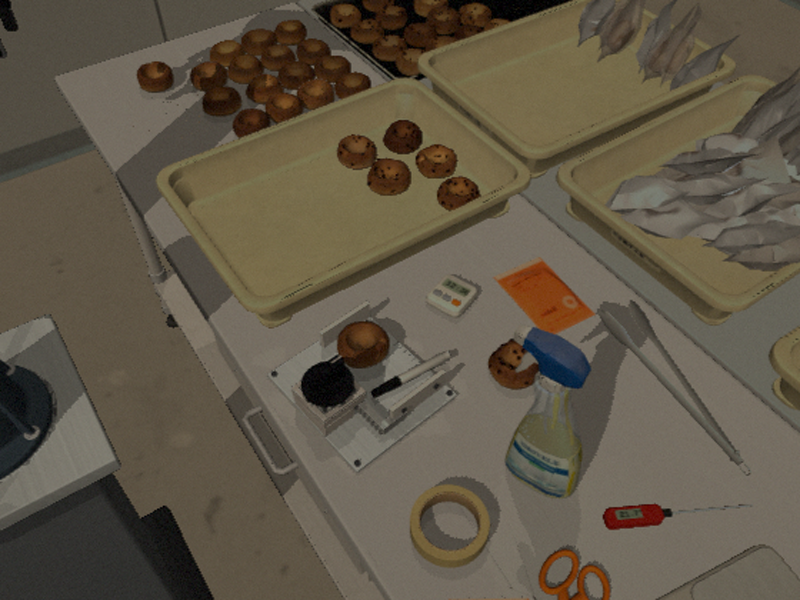

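View pics/topL.png

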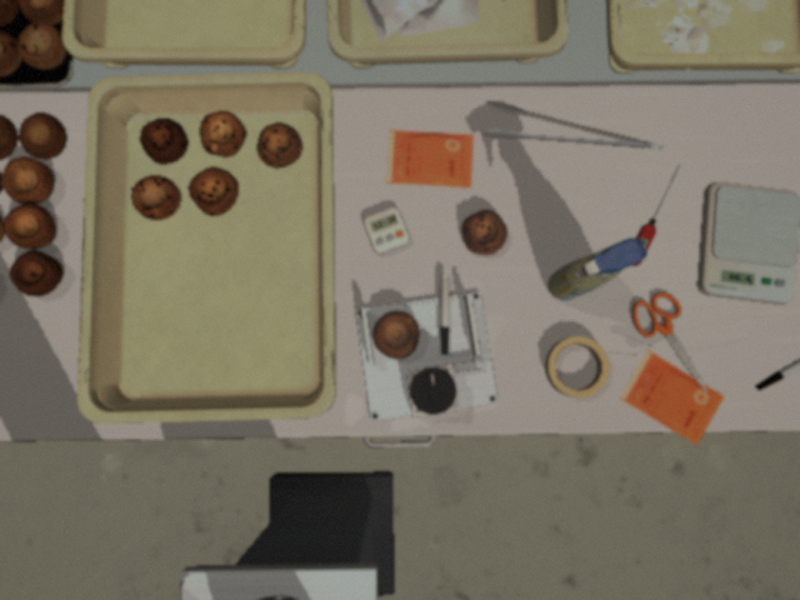

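The two views show the jig near the table's front edge, with the ring cake at (397,333) in the top picture. The marker has its cap at (445,345) and its tail at (443,265), and the knob is at (433,390). I'll enlarge both views.

Run:
```python
from h import *
a=load('scene.png')['pixels'][205:335,180:330]; b=load('top.png')['pixels'][175:305,240:360]
a=cv2.resize(a,None,fx=4,fy=4,interpolation=cv2.INTER_CUBIC)[:, :400*1+200]
cv2.imwrite('pics/c1.png',np.clip(a*1.5,0,255))
b=cv2.resize(b,None,fx=4.6,fy=4.6,interpolation=cv2.INTER_CUBIC); cv2.imwrite('pics/c2.png',np.clip(b*1.5,0,255))
```

```text
[ WARN:0@0.159] global loadsave.cpp:1063 imwrite_ Unsupported depth image for selected encoder is fallbacked to CV_8U.
```

View pics/c1.png

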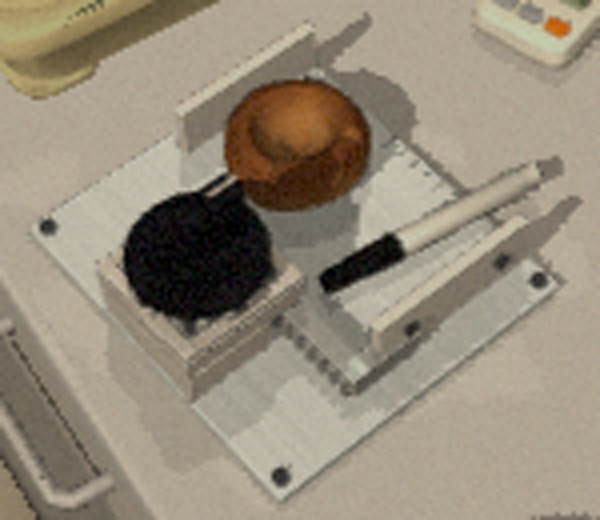

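View pics/c2.png

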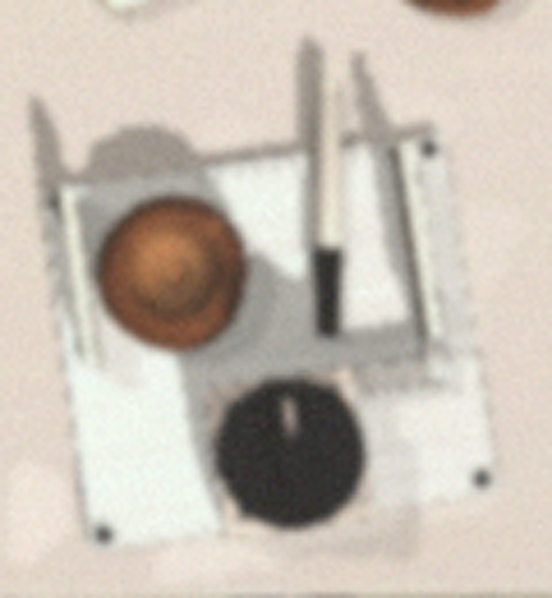

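The crops show the plate screws at c1 (48,227), (282,476), (540,280) and c2 (103,534), (482,479), (429,148). The marker runs from its cap at c1 (330,280) / c2 (328,330) to its tail at c1 (535,175) / c2 (335,85). The bar's white line points along jig +x.

Run:
```python
from h import *
S=load('scene.png');T=load('top.png')
s=lambda u,v:(S,180+(u+.5)/4-.5,205+(v+.5)/4-.5); t=lambda u,v:(T,240+(u+.5)/4.6-.5,175+(v+.5)/4.6-.5)
P={'BLs':(s(48,227),t(103,534)),'BRs':(s(282,476),t(482,479)),'TRs':(s(540,280),t(429,148)),
'capend':(s(330,279),t(328,332)),'bound':(s(396,248),t(328,248)),'tail':(s(545,172),t(336,82)),'cake':(s(298,130),t(175,272)),'fenceR':(s(180,120),t(88,362)),'fenceF':(s(310,30),t(68,190)),
'guideN':(s(375,330),t(432,340)),'guideF':(s(522,218),t(402,148))}
for k,v in P.items():
    X,r=tri(*v); print(k,X.round(4),np.round(r,4))
X=[atz(*t(*p),.008)[:2] for p in ((88,545),(495,495),(437,125),(52,188))]
print(np.array(X).round(4))
X=np.array(X)
ex=(X[3]+X[2]-X[0]-X[1]);print('yaw',np.degrees(np.arctan2(ex[1],ex[0])),'c',X.mean(0))
B=[atz(*t(*p),.008)[:2] for p in ((103,534),(482,479),(429,148))]; print(np.array(B), np.degrees(np.arctan2(*(B[2]-B[1])[::-1])), np.degrees(np.arctan2(*(B[0]-B[1])[::-1])),(B[0]+B[2])/2)
print('knob top',atz(*t(290,452),.066), 'marker z16', atz(*t(328,332),.016),atz(*t(328,248),.016),atz(*t(336,82),.016),'cake z.03',atz(*t(174,272),.02))
```

```text
BLs [ 0.3953 -0.1586  0.0043] [0.0006 0.0006]
BRs [ 0.4214 -0.3561  0.0064] [0.001 0.001]
TRs [ 0.5949 -0.333   0.0054] [0.0007 0.0007]
capend [ 0.4989 -0.2771  0.0159] [0.0016 0.0016]
bound [ 0.5415 -0.2777  0.0111] [0.0001 0.0001]
tail [ 0.6307 -0.2843  0.0185] [0.0027 0.0027]
cake [ 0.5297 -0.198   0.0355] [0.0013 0.0013]
fenceR [ 0.4834 -0.1524  0.0288] [0. 0.]
fenceF [ 0.5718 -0.1436  0.0384] [0.0009 0.0009]
guideN [ 0.4937 -0.3281  0.0383] [0.0016 0.0016]
guideF [ 0.5922 -0.3152  0.0421] [0.0023 0.0023]
[[ 0.3895 -0.1507]
 [ 0.4123 -0.3619]
 [ 0.6062 -0.3369]
 [ 0.5752 -0.133 ]]
yaw 6.407807808251962 c [ 0.49580098 -0.2456343 ]
[[ 0.39497021 -0.15848223]
 [ 0.42063554 -0.35539361]
 [ 0.59399741 -0.33239202]] 7.557838796722723 97.42603811534566 [ 0.49448381 -0.24543712]
knob top [ 0.4379413 -0.2527508  0.066    ] marker z16 [ 0.49749216 -0.27639365  0.016     ] [ 0.54115796 -0.27728586  0.016     ] [ 0.62861799 -0.28328529  0.016     ] cake z.03 [ 0.52940369 -0.19685012  0.02      ]
```

```bash
cat >> h.py <<'E'
def go(x,y,z,yaw,guess=None):
    "yaw (deg) of the tool's y axis, tool down"
    s=manip.sense(); R=Ro.from_quat(s['tool_rot'])
    c,sn=np.cos(np.radians(yaw)),np.sin(np.radians(yaw))
    G=Ro.from_matrix(np.array([[-sn,c,0],[c,sn,0],[0,0,-1]]) if True else 0)
    sh=R.inv().apply(np.array([x,y,z])-s['tcp_pos']); tu=(R.inv()*G).as_rotvec(degrees=True)
    print('t',round(s['t'],2),'tcp',np.round(s['tcp_pos'],4),'q6',round(s['q'][5],2),'gap',round(s['finger_gap'],3),'F',np.round(s['force'],1))
    print('  shift mm',(sh*1000).round(1),'turn',tu.round(2))
E
python3 - <<'E'
from h import *
go(.56,-.28,.18,-93)
print(np.round(manip.snapshot('wrist')['mount'],3))
T=load('top.png')
for n,p in dict(traycakes=(214,215),target=(220,310),timer=(388,228)).items(): print(n,atz(T,p[0]*.7,p[1]*.7,.01).round(3))
E
```

```text
t 0.1 tcp [0.2814 0.5573 0.2304] q6 -0.18 gap 1.0 F [-0.5 -0.5 -0.2]
  shift mm [-626.2 -621.7   51.4] turn [-6.000e-02  1.500e-01  1.562e+02]
[[-0.    -0.963 -0.268  0.067]
 [ 1.     0.    -0.001 -0.   ]
 [ 0.001 -0.268  0.963 -0.142]
 [ 0.     0.     0.     1.   ]]
traycakes [0.739 0.115 0.01 ]
target [0.574 0.101 0.01 ]
timer [ 0.712 -0.185  0.01 ]
```

>>> step_arm:
  commands: [-0.033,-0.033,0,0,0,8.4,-0.066,-0.066,0,0,0,16.8,-0.1,-0.1,0,0,0,25,-0.133,-0.133,0,0,0,33.5,-0.167,-0.167,0,0,0,42,-0.2,-0.2,0,0,0,50,-0.234,-0.233,0,0,0,58.5,-0.267,-0.266,0,0,0,67,-0.301,-0.3,0,0,0,75,-0.334,-0.333,0,0,0,83.5]
  jaw: 45

```text
t: 1.15
tcp_pos: [0.43, 0.1081, 0.2314]
tool_rot: [0.822, 0.569, 0.0, 0.0]
force: [1.9, 0.1, -0.3]
finger_gap: 0.451
gripper_force: 0.0
```

```bash
python3 -c "
from h import *
go(.56,-.28,.18,-93)"
```

```text
t 1.15 tcp [0.43   0.1081 0.2314] q6 0.35 gap 0.451 F [ 1.9  0.1 -0.3]
  shift mm [-317.3  258.5   51.4] turn [ 1.000e-02 -1.000e-02  7.235e+01]
```

>>> step_arm:
  commands: [-0.035,0.028,0.005,0,0,8,-0.07,0.057,0.01,0,0,16,-0.105,0.086,0.016,0,0,24,-0.14,0.115,0.022,0,0,32,-0.176,0.144,0.028,0,0,40,-0.211,0.172,0.034,0,0,48,-0.246,0.2,0.04,0,0,56,-0.28,0.23,0.046,0,0,64,-0.317,0.2585,0.051,0,0,72.35,-0.317,0.2585,0.051,0,0,72.35]

```text
t: 2.15
tcp_pos: [0.5639, -0.2836, 0.1794]
tool_rot: [1.0, -0.026, 0.001, 0.002]
force: [0.1, -0.2, -0.3]
finger_gap: 0.455
gripper_force: 0.0
```

```bash
python3 -c "
from h import *
go(.56,-.28,.18,-93)
d=save('wrist','w1.png'); cv2.imwrite('pics/w1L.png',np.clip(cv2.resize(d['pixels'],(800,600),interpolation=cv2.INTER_CUBIC)*1.4,0,255).astype('uint8')); print(d['fx'],d['cx'],d['cy'])"
```

```text
t 2.15 tcp [ 0.5639 -0.2836  0.1794] q6 0.98 gap 0.455 F [ 0.1 -0.2 -0.3]
  shift mm [-4.1 -3.4 -0.7] turn [ 0.22 -0.17 -0.04]
325.19226210127806 278.79935142910153 209.6447370764011
```

View pics/w1L.png

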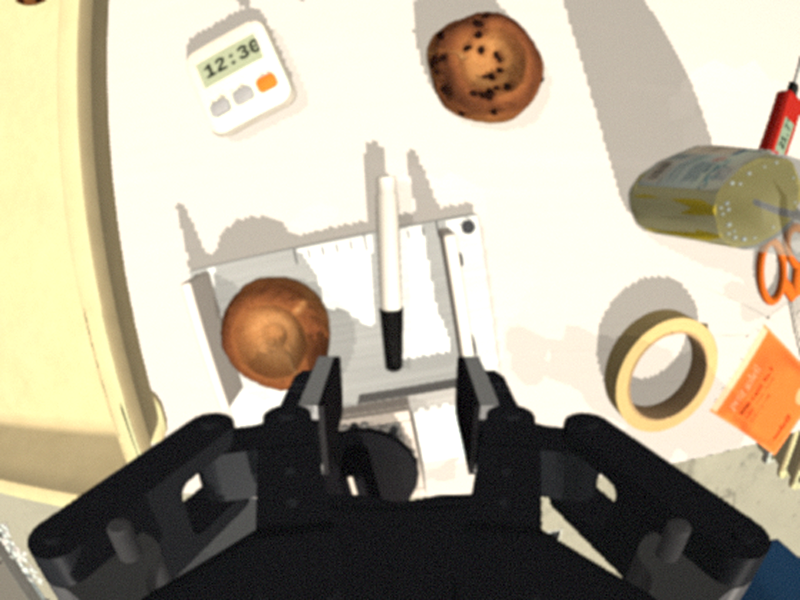

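The wrist view shows the marker from its tail (388,177) to its cap end (394,370), the cake spanning columns 222–329 around row 333, and the screw at (468,227).

Run:
```python
from h import *
W=load('w1.png')
w=lambda u,v:(W,(u+.5)*.7-.5,(v+.5)*.7-.5)
for n,p,z in (('tail',(388,178),.016),('cap',(394,369),.016),('bound',(391,310),.016),('screw',(468,227),.008),('cakeL',(222,332),.018),('cakeR',(329,332),.018),('cakeT',(275,277),.018),('cakeB',(275,388),.018)):
    print(n,atz(*w(*p),z).round(4))
S=load('scene.png');T=load('top.png')
s=lambda u,v:(S,180+(u+.5)/4-.5,205+(v+.5)/4-.5); t=lambda u,v:(T,240+(u+.5)/4.6-.5,175+(v+.5)/4.6-.5)
print(tri(w(391,310),s(396,248)),tri(w(388,178),s(545,172)))
go(.561,-.28,.06,-92.5)
```

```text
tail [ 0.63   -0.2817  0.016 ]
cap [ 0.4963 -0.2782  0.016 ]
bound [ 0.5406 -0.2786  0.016 ]
screw [ 0.5942 -0.3342  0.008 ]
cakeL [ 0.5308 -0.1548  0.018 ]
cakeR [ 0.5275 -0.2346  0.018 ]
cakeT [ 0.5689 -0.2006  0.018 ]
cakeB [ 0.4853 -0.189   0.018 ]
(array([ 0.54027221, -0.27894628,  0.01392946]), [np.float64(0.0004662187274293617), np.float64(0.0004662187274294766)]) (array([ 0.63178349, -0.28332796,  0.01800168]), [np.float64(0.0023594095070370563), np.float64(0.0023594095070372675)])
t 2.2 tcp [ 0.5625 -0.2801  0.1793] q6 0.98 gap 0.449 F [-0.2  0.  -0.5]
  shift mm [ -1.5  -0.  119.3] turn [ 0.02 -0.01 -0.34]
```

>>> step_arm:
  commands: [0,0,0.03,0,0,-0.8,-0.001,0,0.07,0,0,-0.8,-0.001,0,0.11,0,0,-0.8,-0.001,0,0.14,0,0,-0.8,-0.001,0,0.155,0,0,-0.8,-0.001,0,0.163,0,0,-0.8,-0.001,0,0.167,0,0,-0.8,-0.001,0,0.168,0,0,-0.8,-0.001,0,0.168,0,0,-0.8,-0.001,0,0.168,0,0,-0.8]
  jaw: 32

```text
t: 3.2
tcp_pos: [0.5619, -0.2774, 0.0136]
tool_rot: [1.0, -0.016, 0.001, 0.001]
force: [0.2, -0.5, -0.2]
finger_gap: 0.319
gripper_force: 0.0
```

>>> step_arm:
  commands: [0,0,0,0,0,0,0,0,0,0,0,0,0,0,0,0,0,0,0,0,0,0,0,0,0,0,0,0,0,0,0,0,0,0,0,0,0,0,-0.02,0,0,0,0,0,-0.05,0,0,0,0,0,-0.1,0,0,0,0,0,-0.15,0,0,0]
  jaw: 0
  grip_force: 25

```text
t: 4.2
tcp_pos: [0.5604, -0.2765, 0.1628]
tool_rot: [1.0, -0.016, -0.001, -0.001]
force: [0.6, -0.5, 0.5]
finger_gap: 0.172
gripper_force: 24.5
```

```bash
python3 -c "
from h import *
go(.56,.10,.17,-92)"
```

```text
t 4.2 tcp [ 0.5604 -0.2765  0.1628] q6 0.97 gap 0.172 F [ 0.6 -0.5  0.5]
  shift mm [ -12.6 -376.3   -6.6] turn [-0.09  0.13  0.14]
```

>>> step_arm:
  commands: [0,-0.02,-0.007,0,0,0,0,-0.055,-0.007,0,0,0,0,-0.1,-0.007,0,0,0,0,-0.147,-0.007,0,0,0,0,-0.194,-0.007,0,0,0,0,-0.241,-0.007,0,0,0,0,-0.288,-0.007,0,0,0,0,-0.332,-0.007,0,0,0,0,-0.362,-0.007,0,0,0,0,-0.376,-0.007,0,0,0]

```text
t: 5.2
tcp_pos: [0.5722, 0.1019, 0.1687]
tool_rot: [1.0, -0.014, -0.001, -0.0]
force: [-0.3, 1.0, 0.1]
finger_gap: 0.167
gripper_force: 24.6
```

```bash
python3 -c "
from h import *
go(.56,.10,.017,-92)
d=save('wrist','w2.png'); cv2.imwrite('pics/w2L.png',d['pixels'])"
```

```text
t 5.2 tcp [0.5722 0.1019 0.1687] q6 1.58 gap 0.167 F [-0.3  1.   0.1]
  shift mm [-11.9   2.3 151.7] turn [-0.02  0.08  0.34]
```

View pics/w2L.png

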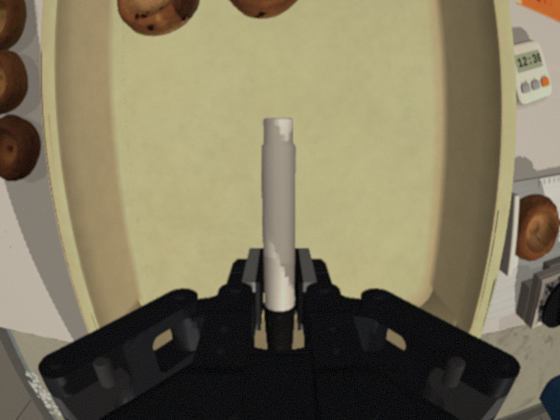

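The marker is held along the tool axis at (280,120–330) over the empty tray floor. I'll lower and release it there.

>>> step_arm:
  commands: [0,0,0.04,0,0,0,0,0,0.085,0,0,0,0,0,0.12,0,0,0,0,0,0.14,0,0,0,0,0,0.148,0,0,0,0,0,0.153,0,0,0,0,0,0.156,0,0,0,0,0,0.156,0,0,0,0,0,0.156,0,0,0,0,0,0.156,0,0,0]

```text
t: 6.25
tcp_pos: [0.574, 0.0989, 0.0143]
tool_rot: [1.0, -0.016, 0.001, 0.0]
force: [0.8, 0.6, -0.9]
finger_gap: 0.169
gripper_force: 24.5
```

>>> step_arm:
  commands: [0,0,0,0,0,0,0,0,0,0,0,0,0,0,0,0,0,0,0,0,0,0,0,0,0,0,-0.01,0,0,0,0,0,-0.04,0,0,0,0,0,-0.08,0,0,0,0,0,-0.13,0,0,0,0,0,-0.17,0,0,0,0,0,-0.18,0,0,0]
  jaw: 40

```text
t: 7.25
tcp_pos: [0.5764, 0.0989, 0.1993]
tool_rot: [1.0, -0.016, 0.005, 0.0]
force: [0.4, -0.4, 0.8]
finger_gap: 0.401
gripper_force: 0.0
```

```bash
python3 -c "
from h import *
go(.438,-.253,.2,-82.5)
d=save('wrist','w3.png');d=save('top','t3.png')"
```

```text
t 7.25 tcp [0.5764 0.0989 0.1993] q6 1.58 gap 0.401 F [ 0.4 -0.4  0.8]
  shift mm [-127.   356.2   -2.1] turn [ 0.04 -0.62 -9.34]
```

>>> step_arm:
  commands: [-0.008,0.022,-0.001,0,0,-1,-0.022,0.062,-0.001,0,0,-2,-0.037,0.105,-0.001,0,0,-3,-0.052,0.148,-0.001,0,0,-4,-0.068,0.19,-0.001,0,0,-5,-0.083,0.233,-0.001,0,0,-6,-0.098,0.276,-0.001,0,0,-7,-0.112,0.315,-0.001,0,0,-8,-0.122,0.342,-0.001,0,0,-9,-0.127,0.356,-0.001,0,0,-9.3]

```text
t: 8.35
tcp_pos: [0.4328, -0.2544, 0.1922]
tool_rot: [0.998, 0.064, -0.002, -0.001]
force: [0.0, 0.6, 0.0]
finger_gap: 0.398
gripper_force: 0.0
```

```bash
python3 -c "
from h import *
go(.438,-.253,.2,-82.5)
d=save('wrist','w4.png'); a=d['pixels'];b=cv2.resize(load('t3.png')['pixels'][60:300,50:250],(350,420))
cv2.imwrite('pics/w4L.png',np.clip(np.hstack([cv2.resize(a,(800,600),interpolation=cv2.INTER_CUBIC)])*1.3,0,255).astype('uint8'))"
```

```text
t 8.35 tcp [ 0.4328 -0.2544  0.1922] q6 0.69 gap 0.398 F [0.  0.6 0. ]
  shift mm [ 5.3 -0.7 -7.8] turn [-0.17  0.17 -0.2 ]
```

View pics/w4L.png

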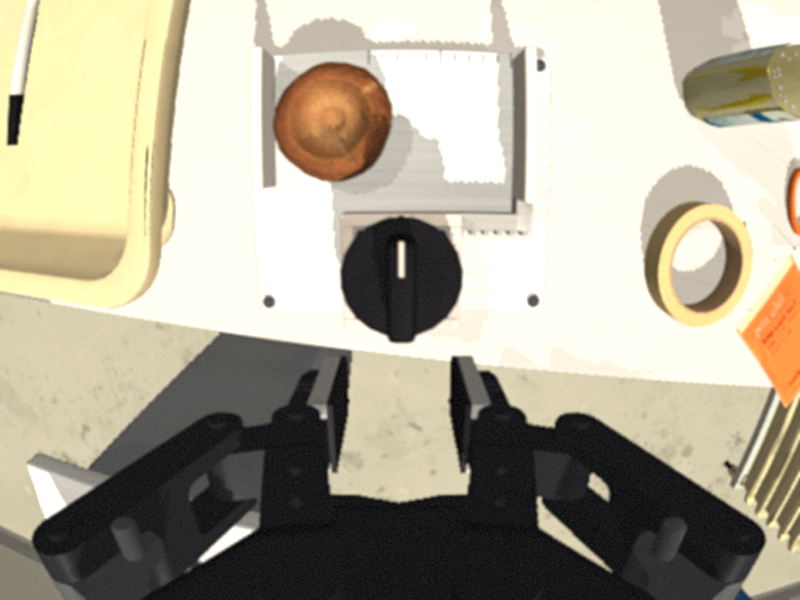

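The marker now lies in the tray at (20,90). The knob's disc centre is at (402,275), its bar runs along jig x with the white line at (402,240–278), and the screws are at (541,65), (269,301) and (533,300). The lower edge of the fence face is at about (274,130) and the guide face's at about (512,130).

Run:
```python
from h import *
W=load('w4.png');T=load('top.png');S=load('scene.png');W1=load('w1.png')
w=lambda u,v:(W,(u+.5)*.7-.5,(v+.5)*.7-.5);w1=lambda u,v:(W1,(u+.5)*.7-.5,(v+.5)*.7-.5)
s=lambda u,v:(S,180+(u+.5)/4-.5,205+(v+.5)/4-.5); t=lambda u,v:(T,240+(u+.5)/4.6-.5,175+(v+.5)/4.6-.5)
A=[tri(w(541,65),s(540,280),t(429,148),w1(468,227))[0],tri(w(269,301),s(48,227),t(103,534))[0],tri(w(533,300),s(282,476),t(482,479))[0]]
print(np.round(A,4))
c=(A[0]+A[1])[:2]/2; a1=np.arctan2(*(A[0]-A[2])[1::-1]); a2=np.arctan2(*(A[1]-A[2])[1::-1])-np.pi/2
print('c',c,'yaw',np.degrees([a1,a2])); th=(a1+a2)/2
R=np.array([[np.cos(th),np.sin(th)],[-np.sin(th),np.cos(th)]])
J=lambda p:R@(p[:2]-c)
print('knob axis',c+R.T@[-.057,0],' disc',tri(w(402,275),t(290,452)), 'bar mark end',atz(*w(401,240),.102),'bar tail',atz(*w(401,338),.102))
for n,p,z in (('fence',(274,130),.008),('fence',(274,180),.008),('guide',(512,130),.008),('guide',(512,200),.008),('cakeL',(275,121),.024),('cakeR',(391,121),.024),('plateL',(253,200),.008),('plateR',(550,130),.008),('guideouter top',(525,130),.047),('fence top',(262,130),.045)):
    print(n,J(atz(*w(*p),z)).round(4))
go(.438,-.253,.11,-82.5)
```

```text
[[ 0.5943 -0.3343  0.0086]
 [ 0.3952 -0.1594  0.0046]
 [ 0.4216 -0.3568  0.0077]]
c [ 0.4947487 -0.2468344] yaw [7.41667581 7.62739322]
knob axis [ 0.43823921 -0.25429612]  disc (array([ 0.43704311, -0.25517959,  0.0462122 ]), [np.float64(0.001331394202891331), np.float64(0.0013313942028913897)]) bar mark end [ 0.46721636 -0.25175449  0.102     ] bar tail [ 0.4151899  -0.25847805  0.102     ]
fence [0.0391 0.0878]
fence [0.0031 0.0886]
guide [ 0.0379 -0.0799]
guide [-0.0123 -0.0806]
cakeL [0.0437 0.0827]
cakeR [0.0405 0.0048]
plateL [-0.0106  0.105 ]
plateR [ 0.0397 -0.1082]
guideouter top [ 0.0346 -0.0788]
fence top [0.036  0.0857]
t 8.4 tcp [ 0.4327 -0.2557  0.1923] q6 0.69 gap 0.4 F [-0.7 -1.5 -0.4]
  shift mm [ 5.8 -1.9 82.3] turn [-0.09  0.18 -0.23]
```

>>> step_arm:
  commands: [0.002,-0.001,0.02,0,0,-0.2,0.005,-0.001,0.05,0,0,-0.2,0.006,-0.001,0.08,0,0,-0.2,0.006,-0.001,0.1,0,0,-0.2,0.006,-0.001,0.111,0,0,-0.2,0.006,-0.001,0.117,0,0,-0.2,0.006,-0.001,0.12,0,0,-0.2,0.006,-0.001,0.121,0,0,-0.2,0.006,-0.001,0.121,0,0,-0.2,0.006,-0.001,0.121,0,0,-0.2]

```text
t: 9.4
tcp_pos: [0.4412, -0.2514, 0.0741]
tool_rot: [0.998, 0.067, 0.001, 0.001]
force: [0.5, 0.0, -0.2]
finger_gap: 0.399
gripper_force: 0.0
```

```bash
python3 -c "
from h import *
go(.4385,-.2545,.071,-82.5)"
```

```text
t 9.4 tcp [ 0.4412 -0.2514  0.0741] q6 0.7 gap 0.399 F [ 0.5  0.  -0.2]
  shift mm [-3.1  2.7  3.1] turn [ 0.08 -0.06  0.15]
```

>>> step_arm:
  commands: [-0.001,0.002,0.001,0,0,0,-0.001,0.002,0.001,0,0,0,-0.001,0.002,0.001,0,0,0,-0.001,0.002,0.001,0,0,0,-0.001,0.002,0.001,0,0,0,-0.001,0.002,0.001,0,0,0,-0.001,0.002,0.001,0,0,0,-0.001,0.002,0.001,0,0,0,-0.001,0.002,0.001,0,0,0,-0.001,0.002,0.001,0,0,0]

```text
t: 10.4
tcp_pos: [0.44, -0.2532, 0.0723]
tool_rot: [0.998, 0.067, -0.0, -0.0]
force: [-0.1, 0.7, 0.1]
finger_gap: 0.399
gripper_force: 0.0
```

```bash
python3 -c "
from h import *
go(.4385,-.2545,.071,-82.5)"
```

```text
t 10.4 tcp [ 0.44   -0.2532  0.0723] q6 0.69 gap 0.399 F [-0.1  0.7  0.1]
  shift mm [-1.7  1.1  1.3] turn [-0.    0.    0.15]
```

Good. I'll close, then read the forces.

>>> step_arm:
  commands: [-0.001,0.001,0.001,0,0,0,-0.001,0.001,0.001,0,0,0,-0.001,0.001,0.001,0,0,0,-0.001,0.001,0.001,0,0,0,-0.001,0.001,0.001,0,0,0,-0.001,0.001,0.001,0,0,0,-0.001,0.001,0.001,0,0,0,-0.001,0.001,0.001,0,0,0,-0.001,0.001,0.001,0,0,0,-0.001,0.001,0.001,0,0,0]
  jaw: 0
  grip_force: 40

```text
t: 11.4
tcp_pos: [0.439, -0.2543, 0.0713]
tool_rot: [0.998, 0.067, -0.0, -0.0]
force: [-1.0, -0.3, 0.3]
finger_gap: 0.184
gripper_force: 41.3
```

```bash
python3 -c "
from h import *
go(.4385,-.2545,.071,-82.5)"
```

```text
t 11.4 tcp [ 0.439  -0.2543  0.0713] q6 0.69 gap 0.184 F [-1.  -0.3  0.3]
  shift mm [-0.6  0.2  0.3] turn [-0.01  0.01  0.15]
```

>>> step_arm:
  commands: [0,0,-0.002,0,0,0,0,0,-0.004,0,0,0,0,0,-0.006,0,0,0,0,0,-0.008,0,0,0,0,0,-0.01,0,0,0,0,0,-0.0115,0,0,0,0,0,-0.012,0,0,0,0,0,-0.012,0,0,0,0,0,-0.012,0,0,0,0,0,-0.012,0,0,0]

```text
t: 12.4
tcp_pos: [0.4391, -0.2543, 0.0835]
tool_rot: [0.998, 0.067, -0.0, -0.0]
force: [-0.9, -0.6, -0.3]
finger_gap: 0.182
gripper_force: 41.1
```

```bash
python3 -c "
from h import *
go(.439,-.2543,.083,-82.5)"
```

```text
t 12.4 tcp [ 0.4391 -0.2543  0.0835] q6 0.69 gap 0.182 F [-0.9 -0.6 -0.3]
  shift mm [-0.1  0.   0.5] turn [-0.    0.    0.15]
```

>>> step_arm:
  commands: "[0, 0, 0, 0, 0, -4, 0, 0, 0, 0, 0, -10, 0, 0, 0, 0, 0, -16, 0, 0, 0, 0, 0, -22, 0, 0, 0, 0, 0, -28, 0, 0, 0, 0, 0, -34, 0, 0, 0, 0, 0, -40, 0, 0, 0, 0, 0, -46, 0, 0, 0, 0, 0, -52, 0, 0, 0, 0, 0, -56, 0, 0, 0, 0, 0, -58][0:60]"

```text
step_arm: Invalid argument: commands='[0, 0, 0, 0, 0, -4, 0, 0, 0, 0, 0, -10, 0, 0, 0, 0, 0, -16, 0, 0, 0, 0, 0, -22, 0, 0, 0, 0, 0, -28, 0, 0, 0, 0, 0, -34, 0, 0, 0, 0, 0, -40, 0, 0, 0, 0, 0, -46, 0, 0, 0, 0, 0, -52, 0, 0, 0, 0, 0, -56,...(227 chars total, truncated) is not valid JSON
```

```bash
python3 -c "
from h import *
go(.439,-.2543,.083,-82.5)
print(manip.sense()['ft_torque'])"
```

```text
t 12.4 tcp [ 0.4391 -0.2543  0.0835] q6 0.69 gap 0.182 F [-0.9 -0.6 -0.3]
  shift mm [-0.1  0.   0.5] turn [-0.    0.    0.15]
[-0.06271695  0.19277437 -0.01562438]
```

>>> step_arm:
  commands: [0,0,0,0,0,-4,0,0,0,0,0,-10,0,0,0,0,0,-16,0,0,0,0,0,-22,0,0,0,0,0,-28,0,0,0,0,0,-34,0,0,0,0,0,-40,0,0,0,0,0,-46,0,0,0,0,0,-52,0,0,0,0,0,-56]

```text
t: 13.4
tcp_pos: [0.4388, -0.2539, 0.0835]
tool_rot: [0.849, 0.529, -0.0, -0.001]
force: [-2.3, 1.6, 0.3]
finger_gap: 0.182
gripper_force: 41.4
```

```bash
python3 -c "
from h import *
go(.439,-.2543,.083,-82.5)
print(manip.sense()['ft_torque'])"
```

```text
t 13.4 tcp [ 0.4388 -0.2539  0.0835] q6 -0.29 gap 0.182 F [-2.3  1.6  0.3]
  shift mm [-0.3  0.3  0.5] turn [-0.06  0.   56.33]
[ 0.04518611  0.27287521 -0.03506924]
```

>>> step_arm:
  commands: [0,0,0,0,0,-8,0,0,0,0,0,-16,0,0,0,0,0,-24,0,0,0,0,0,-32,0,0,0,0,0,-40,0,0,0,0,0,-48,0,0,0,0,0,-56,0,0,0,0,0,-64,0,0,0,0,0,-72,0,0,0,0,0,-79]

```text
t: 14.4
tcp_pos: [0.4383, -0.2539, 0.0835]
tool_rot: [0.318, 0.948, 0.0, -0.001]
force: [-3.1, -1.3, 1.4]
finger_gap: 0.174
gripper_force: 41.5
```

>>> step_arm:
  commands: [0,0,0,0,0,-5,0,0,0,0,0,-10,0,0,0,0,0,-15,0,0,0,0,0,-20,0,0,0,0,0,-22.3,0,0,0,0,0,-22.3,0,0,0,0,0,-22.3,0,0,0,0,0,-22.3,0,0,0,0,0,-22.3,0,0,0,0,0,-22.3]

```text
t: 15.4
tcp_pos: [0.4382, -0.2541, 0.0834]
tool_rot: [0.131, 0.991, 0.0, -0.001]
force: [-5.0, -1.4, 2.7]
finger_gap: 0.18
gripper_force: 41.7
```

```bash
python3 -c "
from h import *
go(.439,-.2543,.083,-82.5+157.5)
print(manip.sense()['ft_torque'])
S=save('scene','s5.png');T=save('top','t5.png');s0=load('scene.png')
a=S['pixels'][205:335,180:330];b=T['pixels'][175:285,240:360]
A=cv2.resize(a,(600,520),interpolation=cv2.INTER_CUBIC)
cv2.imwrite('pics/s5L.png',np.clip(A*1.6,0,255).astype('uint8'))"
```

```text
t 15.4 tcp [ 0.4382 -0.2541  0.0834] q6 -2.05 gap 0.18 F [-5.  -1.4  2.7]
  shift mm [-0.8 -0.   0.4] turn [ 0.01 -0.12 -0.06]
[-0.17604401  0.94252107 -0.01343299]
```

View pics/s5L.png

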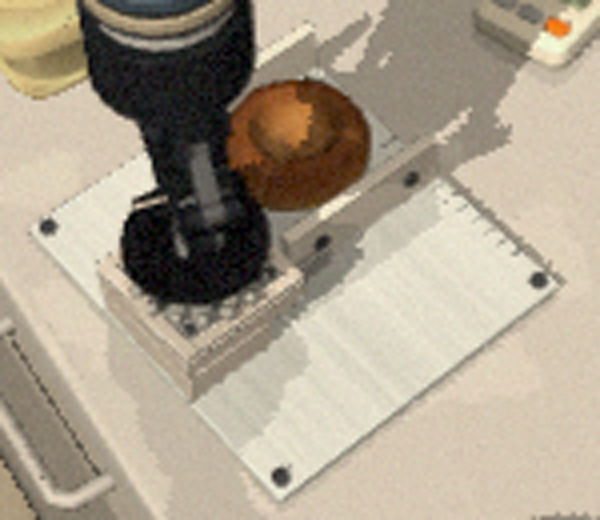

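The guide's face now stands near the cake: its top edge runs (287,240)–(440,135) and the cake lies unmoved at (298,145). I'll check the remaining gap from above.

```bash
python3 -c "
from h import *
T=load('t5.png')
b=T['pixels'][205:275,250:330]
cv2.imwrite('pics/t5L.png',np.clip(cv2.resize(b,(640,560),interpolation=cv2.INTER_CUBIC)*1.6,0,255).astype('uint8'))"
```

```text
(no output)
```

View pics/t5L.png

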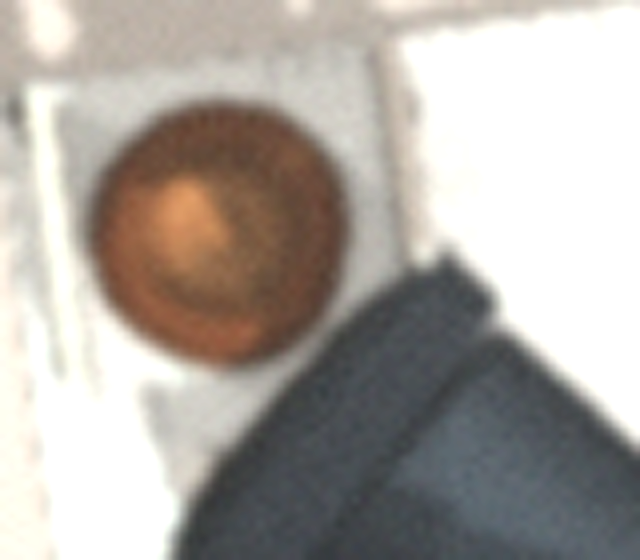

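The guide's face edge is at about column 392 and the cake's flank at 347, at about 3.1 px/mm, so roughly 13 mm remains. One more click should leave 3–4 mm.

>>> step_arm:
  commands: [0,0,0,0,0,-3,0,0,0,0,0,-7,0,0,0,0,0,-11,0,0,0,0,0,-15,0,0,0,0,0,-19,0,0,0,0,0,-22,0,0,0,0,0,-22.5,0,0,0,0,0,-22.5,0,0,0,0,0,-22.5,0,0,0,0,0,-22.5]

```text
t: 16.5
tcp_pos: [0.4382, -0.2542, 0.0834]
tool_rot: [-0.065, 0.998, 0.0, -0.001]
force: [-6.3, -1.7, 2.9]
finger_gap: 0.181
gripper_force: 41.7
```

```bash
python3 -c "
from h import *
go(.439,-.2543,.083,97.5)
print(manip.sense()['ft_torque'])
T=save('top','t6.png')
def cen(n):
    p=load(n)['pixels'][210:255,258:296].astype(int); m=(p[...,2]-p[...,0]>25); y,x=np.nonzero(m); return x.mean(),y.mean(),m.sum(),x.max()
print(cen('top.png'),cen('t5.png'),cen('t6.png'))
print(load('t6.png')['pixels'][230,290:310].sum(1)); print(load('t5.png')['pixels'][230,290:310].sum(1))"
```

```text
t 16.5 tcp [ 0.4382 -0.2542  0.0834] q6 -2.45 gap 0.181 F [-6.3 -1.7  2.9]
  shift mm [-0.8 -0.2  0.4] turn [ 0.04 -0.11 -0.06]
[-0.31169607  1.02350967 -0.00710512]
(np.float64(18.705547652916074), np.float64(24.092460881934567), np.int64(703), np.int64(33)) (np.float64(18.39187227866473), np.float64(24.193033381712628), np.int64(689), np.int64(32)) (np.float64(18.34149855907781), np.float64(24.14265129682997), np.int64(694), np.int64(32))
[143 140 173 224 254 289 336 358 351 349 379 429 462 488 488 501 515 522
 528 528]
[133 136 180 235 298 319 327 334 299 285 334 363 401 446 477 486 485 489
 495 507]
```

>>> step_arm:
  commands: [0,0,0.002,0,0,0,0,0,0.004,0,0,0,0,0,0.006,0,0,0,0,0,0.008,0,0,0,0,0,0.01,0,0,0,0,0,0.0115,0,0,0,0,0,0.0125,0,0,0,0,0,0.0125,0,0,0,0,0,0.0125,0,0,0,0,0,0.0125,0,0,0]

```text
t: 17.55
tcp_pos: [0.4382, -0.2542, 0.0712]
tool_rot: [-0.065, 0.998, 0.0, -0.001]
force: [-6.3, -2.1, 5.2]
finger_gap: 0.179
gripper_force: 42.1
```

>>> step_arm:
  commands: [0,0,0,0,0,0,0,0,0,0,0,0,0,0,0,0,0,0,0,0,0,0,0,0,0,0,-0.01,0,0,0,0,0,-0.03,0,0,0,0,0,-0.05,0,0,0,0,0,-0.065,0,0,0,0,0,-0.07,0,0,0,0,0,-0.07,0,0,0]
  jaw: 40

```text
t: 18.55
tcp_pos: [0.4396, -0.2547, 0.1418]
tool_rot: [-0.065, 0.998, -0.001, 0.001]
force: [-0.1, -0.1, -1.1]
finger_gap: 0.393
gripper_force: 0.0
```

>>> step_arm:
  commands: [0,0,0,0,0,0,0,0,0,0,0,0,0,0,0,0,0,0,0,0,0,0,0,0,0,0,0.01,0,0,0,0,0,0.02,0,0,0,0,0,0.03,0,0,0,0,0,0.034,0,0,0,0,0,0.035,0,0,0,0,0,0.035,0,0,0]
  jaw: 0

```text
t: 19.55
tcp_pos: [0.4391, -0.2543, 0.1055]
tool_rot: [-0.065, 0.998, 0.0, -0.0]
force: [-0.4, 1.0, 0.7]
finger_gap: -0.004
gripper_force: 0.0
```

```bash
python3 -c "
from h import *
go(.438,-.254,.101,97.5)"
```

```text
t 19.55 tcp [ 0.4391 -0.2543  0.1055] q6 -2.45 gap -0.004 F [-0.4  1.   0.7]
  shift mm [1.  0.4 4.5] turn [ 0.02 -0.02 -0.05]
```

>>> step_arm:
  commands: [0,0,0.001,0,0,0,0,0,0.002,0,0,0,0,0,0.0025,0,0,0,0,0,0.003,0,0,0,0,0,0.0035,0,0,0,0,0,0.004,0,0,0,0,0,0.004,0,0,0,0,0,0.004,0,0,0,0,0,0.004,0,0,0,0,0,0.004,0,0,0]

```text
t: 20.55
tcp_pos: [0.4393, -0.2544, 0.1025]
tool_rot: [-0.065, 0.998, -0.0, 0.0]
force: [-1.3, 1.4, 4.7]
finger_gap: -0.002
gripper_force: 2.7
```

>>> step_arm:
  commands: [0,0,0.0005,0,0,0,0,0,0.001,0,0,0,0,0,0.0015,0,0,0,0,0,0.002,0,0,0,0,0,0.002,0,0,0,0,0,0.002,0,0,0,0,0,0.002,0,0,0,0,0,0.002,0,0,0,0,0,0.002,0,0,0,0,0,0.002,0,0,0]

```text
t: 21.55
tcp_pos: [0.4395, -0.2546, 0.1023]
tool_rot: [-0.065, 0.998, -0.001, 0.001]
force: [-2.6, 1.4, 18.9]
finger_gap: 0.002
gripper_force: 9.6
```

The knob is firmly seated: 19 N with no travel, bar top at 102 mm. I'll back off and check.

>>> step_arm:
  commands: [0,0,-0.01,0,0,0,0,0,-0.04,0,0,0,0,0,-0.08,0,0,0,0,0,-0.11,0,0,0,0,0.04,-0.12,0,0,0,0,0.08,-0.12,0,0,0,0,0.13,-0.12,0,0,0,0,0.18,-0.12,0,0,0,0,0.2,-0.12,0,0,0,0,0.2,-0.12,0,0,0]

```text
t: 22.55
tcp_pos: [0.4117, -0.0532, 0.2198]
tool_rot: [-0.067, 0.998, 0.001, -0.001]
force: [-0.3, -0.3, 0.0]
finger_gap: 0.0
gripper_force: 0.0
```

```bash
python3 -c "
from h import *
s=manip.sense(); print(s['tcp_pos'],s['force'])
S=save('scene','s7.png');T=save('top','t7.png')
a=cv2.resize(S['pixels'][205:335,180:280],(400,520),interpolation=cv2.INTER_CUBIC);b=cv2.resize(T['pixels'][175:305,250:350],(400,520),interpolation=cv2.INTER_CUBIC)
cv2.imwrite('pics/f7L.png',np.clip(np.hstack([a,b])*1.5,0,255).astype('uint8'))"
```

```text
[ 0.41166003 -0.05321098  0.21982546] [-0.34949768 -0.26972559  0.00203351]
```

View pics/f7L.png

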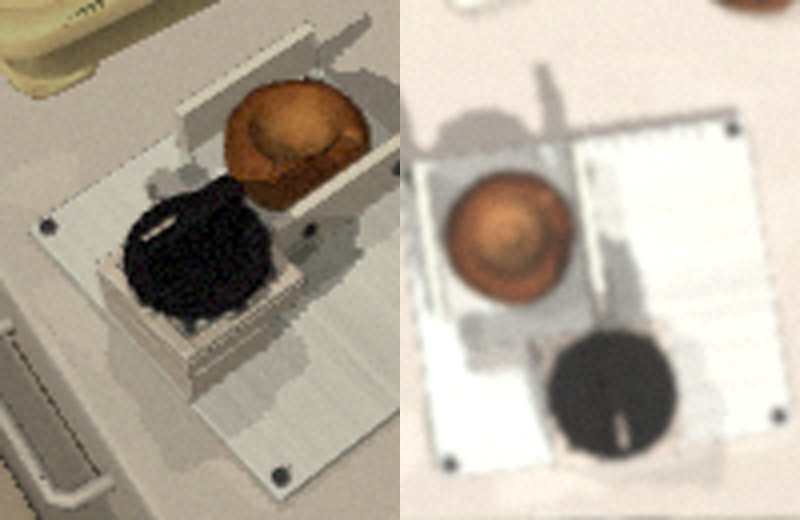

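The white line now points the opposite way (622,430), so the knob has turned 180° and is seated. The guide's top edge (585,235) stands a few millimetres beside the cake's flank (573,237), and the cake is where it was.

```bash
python3 -c "
from station import manip
print(manip.sign_off())"
```

```text
the job is handed in; nothing more can be done
None
```

The job is handed in: the marker lies in the tray, the knob was turned 8 clicks (180°) and is pressed fully down, and the guide stands an estimated 3–5 mm from the cake, which did not move.

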